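# Sort the look-alike tins by weight

### The arm

A 7-joint arm with a two-finger parallel gripper is mounted at the origin on the work surface. World frame = base frame: x ahead of the robot, y to its left, z up, the work surface at z = 0. Lengths are in mm, angles in rad, forces in N, time in s.
With the tool pointing down it reaches from about 400 to 875 mm from the base axis. Payload 19.3 kg.
Tool frame: the origin (TCP) lies on the centre line of the jaws, within the pads' length; the fingertips stand 17 mm ahead of it and the grasp point (between the pads) lies 2 mm behind it; z points along the fingers, y is the line along which they close (so a half turn about z gives the same grasp; the last joint's range is limited). The gripper opens to 85 mm and grips with 20 to 120 N. Pads are 22 mm wide; open, the fingers measure 114 mm over their backs; the gripper's body (76 mm by 85 mm) begins 54 mm behind the grasp point. The pads swing forward as they close: fully open they stand 13 mm farther back than shut.
Start: joints at [-0.07, 0.521, -0.036, 1.599, 0.021, 1.021, -0.113], TCP at [624.992, -0.025, 248.291] pointing down, gripper open.
Joint ranges: [-2.91, 2.91], [-0.3, 2.13], [-1.5, 1.42], [0.17, 2.43], [-1.26, 4.41], [0.16, 1.93], [-2.52, 2.52]. Speed limits (rad/s): [1.89, 1.89, 2.39, 2.39, 3.01, 3.01, 3.01].

### API

Orientations are given as a unit quaternion [x, y, z, w].
In Python, from station import monitor, imaging, workorder gives the robot as it stands. The module is installed in compiled form; this text tells all that it offers.
- The arm moves only by the tool play_rows, never from a script. Its argument "targets" is text: rows parted by semicolons, each of 7 numbers parted by spaces: the turn, a rotation vector about the tool's x, y, z scaled (see below), then the shift along the tool's x, y, z scaled (see below), then the opening, from -1 (shut) to 1 (fully open). A call has 1 to 12 rows; each row shifts and turns the commanded pose from where the row before left it, along the tool's axes as they then stand; what a row does not reach is not made up. The controller multiplies each number of a shift by 20 mm and each number of a turn by 0.12 rad. A row lasts 1/12 s, in which the tool goes at most 41.7 mm and 7.16 degrees, less where a joint would pass 70% of its speed; a pose out of reach is approached as far as the arm can. A call with a number of a shift or a turn outside -1 to 1 is refused whole. A call with a gripper value outside its range is refused whole. The fingers move at their own pace and stop on an object; "force" is the grip in N (left out, the last holds). Time passes only in rows, so rows that do not move let the fingers close. It gives the time, the measured TCP pose, the force, the opening and the grip force at its end, in the units of the state.
- monitor.state(): the state, without advancing time (a new reading comes with each control period).
- imaging.read_camera(name): name is "scene" or "side" or "wrist"; returns the picture (420x560x3 uint8, red, green, blue); there is no depth.
- imaging.camera_params(name): a dict with "vfov" (degrees; the focal length in pixels is half the picture's height over the tangent of half this angle, whatever the lens; pixels are square), "cx", "cy" (the principal point, pixels), "world_from_camera" (4x4, takes a point from camera to world coordinates). Camera axes: x right, y down, z forward; pixel columns grow to the right and rows downward; lengths in mm; the calibration is good to about 2 mm. A picture is of the moment at which its call begins: read the wrist's pose just before it. camera_params takes no time and is no camera call; for the wrist camera it gives the pose at the moment of the call.
- workorder.job_done(): hands the job in; it is judged then, once.
The state is a dict: "t": time; "joints": joint angles; "joint_velocities": joint speeds; "effort": joint torques, N m; "tool_pos": TCP position; "eef_rot": TCP orientation; "ft_force": force on the tool from outside, world axes, zero at the start; "torque": the same for the moment, N m; "grip_width": finger opening in mm; "grip_force": force on a finger pad.
Only numpy, scipy, OpenCV 4.12 (cv2) and the standard library are available. Lean on these libraries where they do the work, as an engineer would, in place of code of your own. Each camera call takes 0.05 s, during which the arm holds its last target. There are 200 camera calls.

### The job

One of the three identical closed yellow tins is full, one is half-full and one is empty: feel by lifting which is which. Stand the half-full one on the middle of the cork mat for cooking, the full one in the wooden stock tray and the empty one in the green crate. Set each down upright without dropping or tipping it, and leave everything else on the counter where it is.

Things in the scene. Friction and masses are not known exactly. Their poses are not given: they have to be found in the camera images.
- tin_a: closed yellow tin, white labels, flush steel lid, upright; 80 mm long (x), 54 wide (y: grip it so), 105 high; origin: centre of its underside. The three look alike, any may be the full, half-full or empty one. Weight with contents: empty 0.10 kg, half-full 0.31, full 0.54, each within 10 percent; the contents stay put
- tin_b: closed yellow tin, white labels, flush steel lid, upright; 80 mm long (x), 54 wide (y: grip it so), 105 high; origin: centre of its underside. The three look alike, any may be the full, half-full or empty one. Weight with contents: empty 0.10 kg, half-full 0.31, full 0.54, each within 10 percent; the contents stay put
- tin_c: closed yellow tin, white labels, flush steel lid, upright; 80 mm long (x), 54 wide (y: grip it so), 105 high; origin: centre of its underside. The three look alike, any may be the full, half-full or empty one. Weight with contents: empty 0.10 kg, half-full 0.31, full 0.54, each within 10 percent; the contents stay put
- mat: round brown cork mat, 130 mm across and 8 mm thick, fixed on the grey glass chopping board; origin at the centre of its underside, its top 8 mm higher (16 mm above the counter)
- tray: square open tray of pale wood, fixed to the counter, for full stock: 160 x 160 mm outside, 40 mm high, walls and floor 5 mm; origin at the centre of its underside
- crate: square open crate of green plastic, fixed to the counter, for empties: 160 x 160 mm outside, 40 mm high, walls and floor 5 mm; origin at the centre of its underside
- knife: kitchen knife with black handle, lying on the counter between two tins, 235 mm long (its x), 24 mm wide, 9 mm high. Not part of the job: origin at the centre of its underside, blade to +x
- tongs: steel tongs with black tips, lying on the counter between two tins, 250 mm long (its x), 30 mm wide, 16 mm high. Not part of the job: origin at the centre of its underside, tips to +x
- tomato_half: half a red tomato, cut face up, on the chopping board beside the cork mat, 62 mm across, 31 mm high. Not part of the job: origin at the centre of its underside, z up
- tomato: whole red tomato, 76 mm across, 60 mm high, at the far side of the counter. Not part of the job: origin at the centre of its underside, z up
- mill: dark wooden pepper mill, 56 mm across, 165 mm high, at the far side of the counter. Not part of the job: origin at the centre of its underside, z up
- mug: blue mug, 80 mm across without its handle, 90 mm high, to the left of the tins. Not part of the job: origin at the centre of its underside, handle to its +y
- bowl: white bowl, 130 mm across, 55 mm high, to the right of the tins. Not part of the job: origin at the centre of its underside, z up

How it is judged (in metres and radians):
At the end, for the whole second after the job is handed in: Judged by the weight each place carries: the half-full tin stands upright at rest on the cork mat, within 22 mm of its middle; the full tin stands upright on the floor of the wooden tray; the empty tin stands upright on the floor of the green crate (((horizontal distance between tin_a and crate below 0.075 m and z of tin_a in the frame of crate between -0.001 and 0.011 m and angle between tin_a's own z axis and vertical below 0.1 rad and contact force between tin_a and crate between 0.4 and 1.8 N and linear speed of tin_a below 0.02 m/s) or (horizontal distance between tin_b and crate below 0.075 m and z of tin_b in the frame of crate between -0.001 and 0.011 m and angle between tin_b's own z axis and vertical below 0.1 rad and contact force between tin_b and crate between 0.4 and 1.8 N and linear speed of tin_b below 0.02 m/s) or (horizontal distance between tin_c and crate below 0.075 m and z of tin_c in the frame of crate between -0.001 and 0.011 m and angle between tin_c's own z axis and vertical below 0.1 rad and contact force between tin_c and crate between 0.4 and 1.8 N and linear speed of tin_c below 0.02 m/s)) and ((horizontal distance between tin_a and mat below 0.022 m and z of tin_a in the frame of mat between 0.002 and 0.014 m and angle between tin_a's own z axis and vertical below 0.1 rad and contact force between tin_a and mat between 2.1 and 4 N and linear speed of tin_a below 0.02 m/s) or (horizontal distance between tin_b and mat below 0.022 m and z of tin_b in the frame of mat between 0.002 and 0.014 m and angle between tin_b's own z axis and vertical below 0.1 rad and contact force between tin_b and mat between 2.1 and 4 N and linear speed of tin_b below 0.02 m/s) or (horizontal distance between tin_c and mat below 0.022 m and z of tin_c in the frame of mat between 0.002 and 0.014 m and angle between tin_c's own z axis and vertical below 0.1 rad and contact force between tin_c and mat between 2.1 and 4 N and linear speed of tin_c below 0.02 m/s)) and ((horizontal distance between tin_a and tray below 0.075 m and z of tin_a in the frame of tray between -0.001 and 0.011 m and angle between tin_a's own z axis and vertical below 0.1 rad and contact force between tin_a and tray between 4.2 and 8 N and linear speed of tin_a below 0.02 m/s) or (horizontal distance between tin_b and tray below 0.075 m and z of tin_b in the frame of tray between -0.001 and 0.011 m and angle between tin_b's own z axis and vertical below 0.1 rad and contact force between tin_b and tray between 4.2 and 8 N and linear speed of tin_b below 0.02 m/s) or (horizontal distance between tin_c and tray below 0.075 m and z of tin_c in the frame of tray between -0.001 and 0.011 m and angle between tin_c's own z axis and vertical below 0.1 rad and contact force between tin_c and tray between 4.2 and 8 N and linear speed of tin_c below 0.02 m/s))); the robot touches nothing.
It fails at once if a tin is tipped over (angle between any of tin_a, tin_b, tin_c's own z axis and vertical above 0.7 rad).
It fails at once if a tin is dropped (falls free by more than about 20 mm) ((linear speed of tin_a above 0.63 m/s and contact force between tin_a and the fingers below 0.2 N) or (linear speed of tin_b above 0.63 m/s and contact force between tin_b and the fingers below 0.2 N) or (linear speed of tin_c above 0.63 m/s and contact force between tin_c and the fingers below 0.2 N)).
It fails at once if something else on the counter (knife, tongs, tomatoes, pepper mill, mug, bowl) is shifted by more than 30 mm (distance of any of knife, tongs, tomato_half, tomato, mill, mug, bowl from where it was at the start of the episode above 0.03 m).
It also fails if it takes over 72 s, if anything falls off the work surface, if the arm or the gripper's body presses on something with over 40 N, if the wrist force passes 120 N, or if a joint passes its speed limit or range.

## Working session

There is one attempt and no reset: what is moved stays moved. The work goes in short steps, Python scripts to look and compute and a tool call to move; the robot and the scene stay as the last step left them, time stands still between calls to the robot, and variables do not carry over. Pictures are saved under pics/ and viewed, at most 10 in all, crops included, and the job is handed in when it is done.

Besides the shell and the picture viewer there is one more tool, called after "Request:" by a JSON object that holds its "fn" and its "kwargs". play_rows: Moves the arm, as the interface text tells. Shifts and turns lie within -1 to 1; 1 stands for 20 mm of shift or 0.12 rad of turn. Its arguments: {"type":"object","properties":{"targets":{"type":"string"},"force":{"type":"number"}},"required":["targets"]}

```bash
mkdir -p pics; python3 - <<'E'
from station import monitor, imaging
import cv2, numpy as np
print(monitor.state())
for n in ("scene","side","wrist"):
    p=imaging.camera_params(n); print(n,p["vfov"],p["cx"],p["cy"],np.round(p["world_from_camera"],4).tolist(),[k for k in p])
    im=imaging.read_camera(n); cv2.imwrite(f"pics/{n}0.png",im[:,:,::-1]); np.save(f"pics/{n}0.npy",im)
E
```

```text
{'t': 0.0, 'joints': array([-0.07018866,  0.52201088, -0.03631588,  1.59998482,  0.02125107,
        1.02110941, -0.11280402]), 'joint_velocities': array([ 0.00096815, -0.00162549, -0.00179237, -0.00104406, -0.00087791,
        0.00205477,  0.00060858]), 'effort': array([-4.24098413e-03, -9.27110124e+01,  1.97758444e+00, -3.69928443e+01,
        1.76317629e-02,  8.19846697e-03, -6.58496788e-05]), 'tool_pos': array([ 6.24689981e+02, -6.23627907e-02,  2.47736122e+02]), 'eef_rot': array([ 7.07109863e-01,  7.07103475e-01, -4.41501214e-04, -3.49955428e-04]), 'ft_force': array([ 0.16772986, -0.98382165,  0.15301253]), 'torque': array([-0.01691186,  0.00836824,  0.01584118]), 'grip_force': 0.0, 'grip_width': 85.8570956691053}
scene 45.650862030439384 275.2782759050931 206.45638672504776 [[-0.41, 0.7819, -0.4696, 1246.1326], [0.912, 0.3594, -0.198, 294.1893], [0.014, -0.5095, -0.8604, 1267.0942], [0.0, 0.0, 0.0, 1.0]] ['vfov', 'cx', 'cy', 'world_from_camera']
side 54.07885210074578 276.1052692819485 208.04898247345707 [[-0.8607, -0.3926, 0.3242, 83.0589], [-0.5091, 0.668, -0.5427, 796.4396], [-0.0035, -0.6322, -0.7748, 1156.007], [0.0, 0.0, 0.0, 1.0]] ['vfov', 'cx', 'cy', 'world_from_camera']
wrist 67.77669183925137 281.2616399619264 213.75781619997798 [[1.0, -0.0003, -0.0027, 625.3053], [-0.0011, -0.9527, -0.3039, 77.9803], [-0.0024, 0.3039, -0.9527, 372.7496], [0.0, 0.0, 0.0, 1.0]] ['vfov', 'cx', 'cy', 'world_from_camera']
```

View pics/scene0.png

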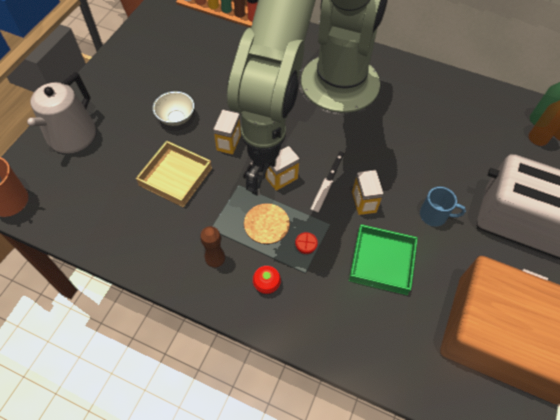

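View pics/side0.png

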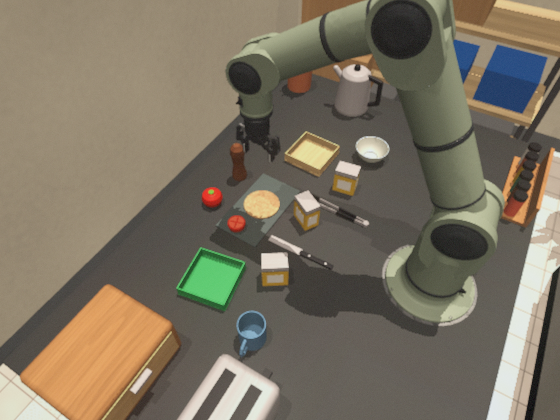

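```bash
python3 - <<'E'
import cv2, numpy as np
a=cv2.imread("pics/scene0.png")[100:225,200:395]; b=cv2.imread("pics/side0.png")[150:295,250:375]; w=cv2.imread("pics/wrist0.png")
c=np.zeros((600,800,3),np.uint8)
A=cv2.resize(a,None,fx=2.2,fy=2.2,interpolation=2);B=cv2.resize(b,None,fx=2.2,fy=2.2,interpolation=2)
c[:A.shape[0],:A.shape[1]]=A; c[:B.shape[0],435:435+B.shape[1]]=B
W=cv2.resize(w,(360,270)); c[330:600,:360]=W
cv2.imwrite("pics/comp.png",c)
E
```

```text
(no output)
```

View pics/comp.png

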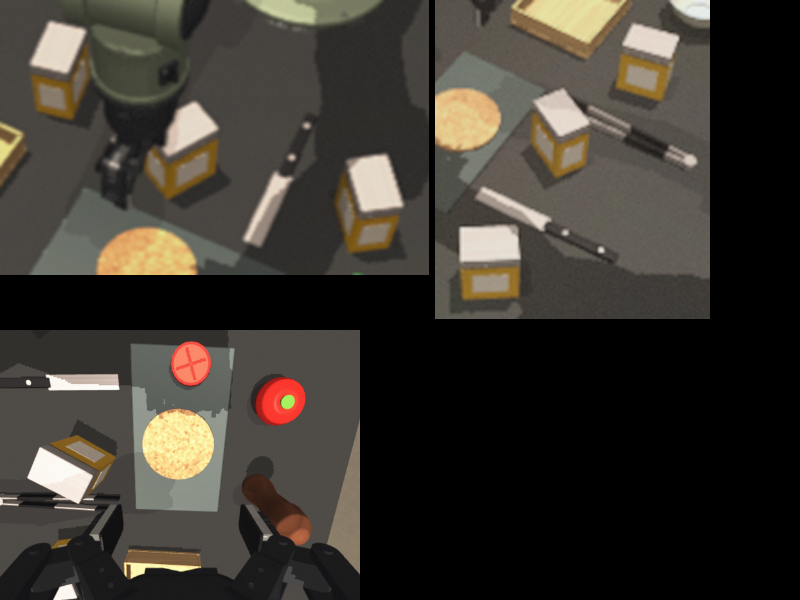

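```bash
cat > h.py <<'E'
import cv2, numpy as np
from station import imaging, monitor
def cast(p,uv,z):
    uv=np.atleast_2d(uv).astype(float); M=np.array(p["world_from_camera"]); f=210/np.tan(np.radians(p["vfov"]/2))
    d=np.c_[(uv[:,0]-p["cx"])/f,(uv[:,1]-p["cy"])/f,np.ones(len(uv))]@M[:3,:3].T; o=M[:3,3]
    return (o+d*((z-o[2])/d[:,2])[:,None])[:,:2]
def blobs(mask,amin=60):
    n,l,s,c=cv2.connectedComponentsWithStats(mask.astype(np.uint8)); 
    for i in range(1,n):
        if s[i,4]>=amin: yield s[i],np.argwhere(l==i)[:,::-1]
def rect(p,uv,z):
    "min-area rect on plane z: centre, (long,short), direction of the long side"
    w=cast(p,uv,z).astype(np.float32); (c,(a,b),t)=cv2.minAreaRect(w)
    if a<b: a,b,t=b,a,t+90
    return np.round(c,1),round(a,1),round(b,1),round((t+90)%180-90,1)
def lid(im):
    h=cv2.cvtColor(im,cv2.COLOR_RGB2HSV).astype(int); return (h[...,1]<45)&(h[...,2]>170)
E
python3 - <<'E'
from h import *
for n in ("scene","side","wrist"):
    im=np.load(f"pics/{n}0.npy"); p=imaging.camera_params(n); h=cv2.cvtColor(im,cv2.COLOR_RGB2HSV).astype(int)
    print("==",n)
    for s,uv in blobs(lid(im),100):
        r=rect(p,uv,105)
        if 40<r[2]<95 and r[1]<130: print("lid",s.tolist(),r)
    g=(abs(h[...,0]-65)<12)&(h[...,1]>150)
    for s,uv in blobs(g,300): print("green",s.tolist(),rect(p,uv,40), cast(p,uv.mean(0),5))
    y=(h[...,0]>12)&(h[...,0]<32)&(h[...,1]>60)&(h[...,2]>110)
    for s,uv in blobs(y,200):
        c=s[:2]+s[2:4]/2
        if n=="scene" and not(100<c[0]<400 and 80<c[1]<300) or n=="side" and not(180<c[0]<380 and 120<c[1]<300): continue
        print("yel",s.tolist(),rect(p,uv,40),rect(p,uv,16), "hsv",h[uv[:,1],uv[:,0]].mean(0).round())
E
```

```text
== scene
lid [214, 110, 25, 23, 363] (array([ 400.8, -230.2]), 78.9, 53.4, 7.7)
lid [276, 147, 23, 23, 282] (array([454.5, -20.8]), 76.0, 53.4, -31.7)
lid [359, 171, 24, 25, 434] (array([430.8, 234.8]), 78.6, 52.9, 33.6)
lid [69, 269, 42, 36, 723] (array([1012.3, -301.4]), 107.5, 57.4, 90.0)
green [351, 226, 66, 67, 2956] (array([601.1, 344.4]), 170.1, 159.8, 9.8) [[582.74566273 345.48400491]]
yel [136, 141, 75, 66, 2431] (array([ 592. , -311.3]), 178.6, 178.3, 86.3) (array([ 579.2, -323.2]), 182.1, 181.8, 86.3) hsv [ 25. 107. 202.]
yel [267, 164, 31, 26, 306] (array([472.7,  -7.2]), 98.9, 74.2, -53.4) (array([457.6, -13.1]), 100.8, 75.7, -53.4) hsv [ 18. 154. 122.]
yel [357, 186, 24, 28, 249] (array([444.4, 247.9]), 91.3, 66.5, 19.4) (array([428.7, 247. ]), 93.1, 67.8, 19.4) hsv [ 19. 155. 124.]
yel [243, 203, 47, 41, 1512] (array([634.9,   9.9]), 129.3, 127.9, -65.4) (array([622.9,   4.3]), 131.8, 130.4, -65.4) hsv [ 19. 126. 220.]
== side
lid [336, 161, 25, 16, 249] (array([ 395.1, -229.2]), 79.4, 55.8, 7.9)
lid [295, 191, 25, 21, 295] (array([450. , -20.2]), 80.3, 54.0, -31.1)
li
[... 1038 characters left out ...]
 100. 249.]
yel [544, 147, 16, 54, 279] (array([918.9,  16.2]), 57.3, 11.6, 89.6) (array([940. ,  11.7]), 61.4, 12.4, 89.6) hsv [ 18.  61. 137.]
yel [77, 164, 103, 78, 1881] (array([462.3,  -2.1]), 99.3, 68.3, -50.6) (array([450.5,  -7.9]), 106.5, 73.3, -50.6) hsv [ 19. 182. 130.]
yel [531, 212, 27, 52, 382] (array([923.4, -60.3]), 70.8, 26.5, -69.9) (array([944.9, -70.3]), 75.9, 28.4, -69.9) hsv [ 18.  61. 137.]
yel [509, 264, 51, 115, 2441] (array([ 942.9, -178.6]), 183.0, 61.0, -75.0) (array([ 965.8, -197.2]), 196.2, 65.4, -75.0) hsv [ 18.  61. 138.]
yel [192, 341, 121, 46, 3368] (array([ 585.4, -237.6]), 159.4, 73.7, -0.9) (array([ 582.5, -260.3]), 170.9, 79.1, -0.9) hsv [ 19. 112. 162.]
```

Request:
{"fn": "play_rows", "kwargs": {"targets": "0 0 0 -0.11 -0.96 0 1;0 0 0 -0.11 -0.96 0 1;0 0 0 -0.11 -0.96 0 1;0 0 0 -0.11 -0.96 0 1;0 0 0 -0.11 -0.96 0 1;0 0 0 -0.11 -0.96 0 1;0 0 0 -0.11 -0.96 0 1;0 0 0 -0.11 -0.96 0 1;0 0 0 -0.11 -0.96 0 1", "force": 45}}

```text
t: 0.9
tool_pos: [451.1, -20.0, 248.2]
eef_rot: [0.707, 0.707, -0.0, -0.0]
ft_force: [1.0, 0.0, 0.1]
grip_width: 85.4
grip_force: 0.0
```

Request:
{"fn": "play_rows", "kwargs": {"targets": "0 0 -0.945 0 0 0 1;0 0 -0.945 0 0 0 1;0 0 -0.945 0 0 0 1;0 0 -0.945 0 0 0 1;0 0 -0.945 0 0 0 1;0 0 -0.945 0 0 0 1;0 0 -0.945 0 0 0 1;0 0 -0.945 0 0 0 1;0 0 -0.945 0 0 0 1;0 0 0 0 0 0 1;0 0 0 0 0 0 1"}}

```text
t: 1.82
tool_pos: [452.1, -20.0, 248.2]
eef_rot: [0.274, 0.962, 0.0, -0.0]
ft_force: [0.2, -0.2, -0.8]
grip_width: 85.5
grip_force: 0.0
```

```bash
cat >> h.py <<'E'
from scipy.spatial.transform import Rotation as R
def go(x,y,z,yaw):
    "tool-frame shift (units of 20 mm) to a point, turn about tool z (units of .12 rad) to bring tool y to yaw (deg, mod 180)"
    s=monitor.state(); r=R.from_quat(s["eef_rot"]); M=r.as_matrix(); d=np.array([x,y,z])-s["tool_pos"]
    now=np.degrees(np.arctan2(M[1,1],M[0,1])); t=(yaw-now+90)%180-90
    print("t %.2f pos"%s["t"],s["tool_pos"].round(1),"yaw %.1f tilt %.3f"%(now,np.arccos(-M[2,2])),"F",s["ft_force"].round(2),"grip",s["grip_force"].round(1),round(s["grip_width"],1),"j",s["joints"].round(2))
    print("shift units",(M.T@d/20).round(3),"turn units %.2f"%(-np.radians(t)/.12))
E
python3 - <<'E'
from h import *
go(452,-20.5,72,58.5)
p=imaging.camera_params("wrist"); im=imaging.read_camera("wrist"); cv2.imwrite("pics/w1.png",im[:,:,::-1])
for s,uv in blobs(lid(im),1500): print(s,rect(p,uv,105))
E
```

```text
Traceback (most recent call last):
  File "h.py", line 23, in go
    print("t %.2f pos"%s["t"],s["tool_pos"].round(1),"yaw %.1f tilt %.3f"%(now,np.arccos(-M[2,2])),"F",s["ft_force"].round(2),"grip",s["grip_force"].round(1),round(s["grip_width"],1),"j",s["joints"].round(2))
                                                                                                                                     ^^^^^^^^^^^^^^^^^^^^^
AttributeError: 'float' object has no attribute 'round'
```

```bash
sed -i 's/s\["grip_force"\].round(1)/round(s["grip_force"],1)/' h.py; cat >> h.py <<'E'
def weigh(n=12):
    "mean vertical force over n camera periods"
    F=[]
    for _ in range(n): imaging.read_camera("wrist"); F.append(monitor.state()["ft_force"])
    print("mean F",np.mean(F,0).round(2),"std",np.std(F,0).round(2))
E
python3 - <<'E'
from h import *
go(452,-20.5,72,58.5)
p=imaging.camera_params("wrist"); im=imaging.read_camera("wrist"); cv2.imwrite("pics/w1.png",im[:,:,::-1])
for s,uv in blobs(lid(im),1500): print(s,rect(p,uv,105))
weigh(8)
E
```

```text
t 1.82 pos [452.1 -20.  248.2] yaw 58.3 tilt 0.000 F [ 0.24 -0.16 -0.78] grip 0.0 85.5 j [ 0.11  0.26 -0.23  2.02  0.08  0.87  0.85]
shift units [-0.012 -0.025  8.81 ] turn units -0.04
[ 490    0   70   58 2614] (array([427.9, 220.9]), 66.4, 30.8, 33.4)
[ 350   74   65  103 2182] (array([439.7,  87.6]), 87.2, 17.0, 0.4)
[ 249  162   61   85 3737] (array([451.4, -21.4]), 77.9, 52.9, -31.8)
[  14  223  100   88 4143] (array([ 396.7, -228.9]), 78.7, 53.1, 8.0)
mean F [-0.06  0.06  0.14] std [0.36 0.44 0.72]
```

View pics/w1.png

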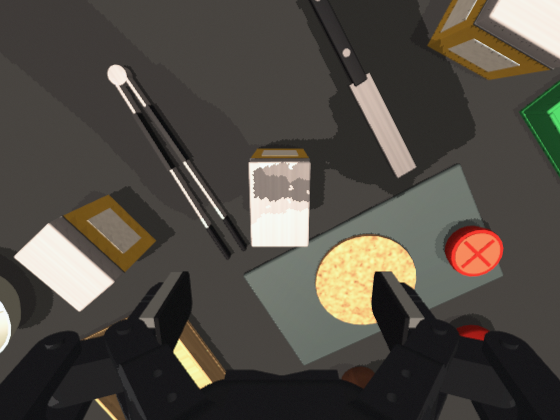

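Request:
{"fn": "play_rows", "kwargs": {"targets": "0 0 0 0 0 1 1;0 0 0 0 0 1 1;0 0 0 0 0 1 1;0 0 0 0 0 1 1;0 0 0 0 0 1 1;0 0 0 0 0 1 1;0 0 0 0 0 1 1;0 0 0 0 0 1 1;0 0 0 0 0 0.8 1;0 0 0 0 0 0 1"}}

```text
t: 3.1
tool_pos: [450.9, -19.7, 70.0]
eef_rot: [0.272, 0.962, -0.001, -0.002]
ft_force: [-1.6, 0.7, -0.6]
grip_width: 85.6
grip_force: 0.0
```

Request:
{"fn": "play_rows", "kwargs": {"targets": "0 0 0 0 0 0 -1;0 0 0 0 0 0 -1;0 0 0 0 0 0 -1;0 0 0 0 0 0 -1;0 0 0 0 0 0 -1;0 0 0 0 0 0 -1;0 0 0 0 0 0 -1;0 0 0 0 0 0 -1"}}

```text
t: 3.77
tool_pos: [452.5, -20.1, 73.4]
eef_rot: [0.272, 0.962, 0.0, 0.001]
ft_force: [-2.4, -2.7, 8.7]
grip_width: 53.4
grip_force: 48.8
```

Request:
{"fn": "play_rows", "kwargs": {"targets": "0 0 0 0 0 -0.3 -1;0 0 0 0 0 -0.7 -1;0 0 0 0 0 -1 -1;0 0 0 0 0 -1 -1;0 0 0 0 0 -1 -1;0 0 0 0 0 -1 -1;0 0 0 0 0 -1 -1;0 0 0 0 0 -0.4 -1;0 0 0 0 0 0 -1;0 0 0 0 0 0 -1"}}

```text
t: 4.6
tool_pos: [452.0, -19.9, 200.2]
eef_rot: [0.272, 0.962, -0.0, 0.0]
ft_force: [-0.6, 0.1, -5.6]
grip_width: 54.0
grip_force: 49.0
```

```bash
python3 - <<'E'
from h import *
weigh(12)
for t in ((620,5),(583,-319),(596,343)): go(*t,200,0)
E
```

```text
mean F [ 0.13 -0.27 -5.41] std [0.39 0.35 0.59]
t 5.20 pos [452.2 -19.8 200.2] yaw 58.5 tilt 0.000 F [-0.2  -0.   -4.19] grip 49.0 53.7 j [ 0.1   0.33 -0.23  2.08  0.11  0.75  0.82]
shift units [-6.505  5.446  0.009] turn units 8.50
t 5.20 pos [452.2 -19.8 200.2] yaw 58.5 tilt 0.000 F [-0.2  -0.   -4.19] grip 49.0 53.7 j [ 0.1   0.33 -0.23  2.08  0.11  0.75  0.82]
shift units [-1.3399e+01 -9.3300e+00  9.0000e-03] turn units 8.50
t 5.20 pos [452.2 -19.8 200.2] yaw 58.5 tilt 0.000 F [-0.2  -0.   -4.19] grip 49.0 53.7 j [ 0.1   0.33 -0.23  2.08  0.11  0.75  0.82]
shift units [3.3550e+00 1.9224e+01 9.0000e-03] turn units 8.50
```

Request:
{"fn": "play_rows", "kwargs": {"targets": "0 0 0 -0.5 -0.35 0 -1;0 0 0 -0.95 -0.66 0 -1;0 0 0 -0.95 -0.66 0 -1;0 0 0 -0.95 -0.66 0 -1;0 0 0 -0.95 -0.66 0 -1;0 0 0 -0.95 -0.66 0 -1;0 0 0 -0.95 -0.66 0 -1;0 0 0 -0.95 -0.66 0 -1;0 0 0 -0.95 -0.66 0 -1;0 0 0 -0.95 -0.66 0 -1;0 0 0 -0.95 -0.66 0 -1;0 0 0 -0.95 -0.66 0 -1"}}

```text
t: 6.2
tool_pos: [559.5, -265.1, 200.1]
eef_rot: [0.272, 0.962, 0.0, -0.0]
ft_force: [0.1, 0.5, -5.6]
grip_width: 53.7
grip_force: 50.3
```

Request:
{"fn": "play_rows", "kwargs": {"targets": "0 0 0 -0.95 -0.66 0 -1;0 0 0 -0.95 -0.66 0 -1;0 0 0 -0.5 -0.35 0 -1;0 0 0 0 0 0 -1;0 0 0 0 0 0 -1"}}

```text
t: 6.62
tool_pos: [582.5, -318.0, 199.6]
eef_rot: [0.272, 0.962, 0.0, -0.0]
ft_force: [-0.5, -0.0, -5.8]
grip_width: 53.6
grip_force: 50.5
```

```bash
python3 - <<'E'
from h import *
go(583,-319,79,30)
ims=[]
for n in ("side","scene"):
    im=imaging.read_camera(n); ims.append(cv2.resize(im[100:240,130:360] if n=="scene" else im[100:240,230:460],None,fx=2,fy=2)[:,:,::-1]) 
cv2.imwrite("pics/c2.png",np.vstack(ims))
E
```

```text
t 6.62 pos [ 582.5 -318.   199.6] yaw 58.4 tilt 0.001 F [-0.54 -0.03 -5.84] grip 50.5 53.6 j [ 0.5   0.64 -0.15  1.53  0.1   0.99  1.35]
shift units [-0.056 -0.03   6.031] turn units 4.13
```

View pics/c2.png

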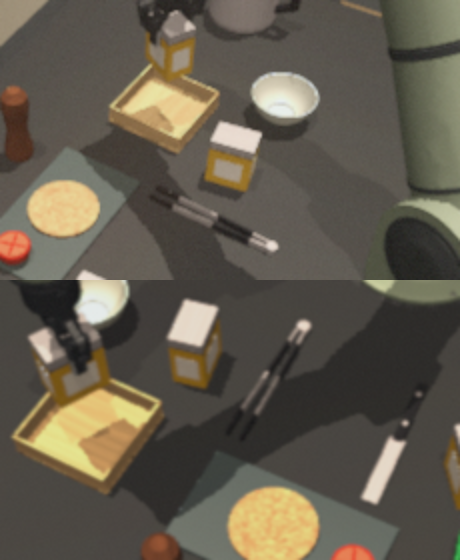

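Request:
{"fn": "play_rows", "kwargs": {"targets": "0 0 0 0 0 0.5 -1;0 0 0 0 0 1 -1;0 0 0 0 0 1 -1;0 0 0 0 0 1 -1;0 0 0 0 0 1 -1;0 0 0 0 0 0.7 -1;0 0 0 0 0 0.4 -1;0 0 0 0 0 0.2 -1;0 0 0 0 0 0.1 -1;0 0 0 0 0 0.1 -1;0 0 0 0 0 0 -1;0 0 0 0 0 0 -1"}}

```text
t: 7.72
tool_pos: [583.0, -317.8, 81.0]
eef_rot: [0.272, 0.962, -0.0, 0.0]
ft_force: [-0.3, -0.9, -4.7]
grip_width: 53.2
grip_force: 50.4
```

Request:
{"fn": "play_rows", "kwargs": {"targets": "0 0 0 0 0 0.1 -1;0 0 0 0 0 0 -1;0 0 0 0 0 0.1 -1;0 0 0 0 0 0 -1"}}

```text
t: 8.05
tool_pos: [582.7, -318.8, 77.6]
eef_rot: [0.272, 0.962, -0.001, 0.0]
ft_force: [-5.6, -2.7, 11.5]
grip_width: 53.6
grip_force: 46.1
```

Contact (force now +11.5). Release and rise.

Request:
{"fn": "play_rows", "kwargs": {"targets": "0 0 0 0 0 -0.05 1;0 0 0 0 0 0 1;0 0 0 0 0 0 1;0 0 0 0 0 0 1;0 0 0 0 0 0 1;0 0 0 0 0 0 1"}}

```text
t: 8.55
tool_pos: [582.8, -317.6, 77.2]
eef_rot: [0.272, 0.962, 0.0, -0.0]
ft_force: [-0.2, 0.0, -0.6]
grip_width: 85.3
grip_force: 0.0
```

Request:
{"fn": "play_rows", "kwargs": {"targets": "0 0 0 0 0 -0.5 1;0 0 0 0 0 -1 1;0 0 0 0 0 -1 1;0 0 0 0 0 -1 1;0 0 0 0 0 -1 1;0 0 0 0 0 -1 1;0 0 0 0 0 -0.6 1;0 0 0 0 0 0 1"}}

```text
t: 9.22
tool_pos: [583.7, -318.2, 202.6]
eef_rot: [0.272, 0.962, -0.0, 0.002]
ft_force: [-0.1, 0.1, -0.6]
grip_width: 85.3
grip_force: 0.0
```

```bash
python3 - <<'E'
from h import *
go(396.7,-229,72,98)
for n in ("scene","side"):
    p=imaging.camera_params(n); im=imaging.read_camera(n)
    for s,uv in blobs(lid(im),100):
        r=rect(p,uv,110)
        if 40<r[2]<95 and r[1]<130: print(n,"lid",s.tolist(),r)
E
```

```text
t 9.22 pos [ 583.7 -318.2  202.6] yaw 58.5 tilt 0.004 F [-0.09  0.09 -0.6 ] grip 0.0 85.3 j [ 0.5   0.63 -0.15  1.53  0.1   0.99  1.35]
shift units [10.33  -1.094  6.486] turn units -5.75
scene lid [168, 92, 26, 30, 393] (array([ 411.1, -378.9]), 117.1, 73.9, 23.6)
scene lid [214, 110, 25, 23, 361] (array([ 404.5, -227.9]), 78.6, 52.6, 8.1)
scene lid [358, 171, 25, 25, 447] (array([434.3, 235. ]), 78.4, 52.6, 33.6)
scene lid [69, 271, 42, 34, 697] (array([1013.3, -298.8]), 107.0, 57.2, 90.0)
side lid [303, 128, 16, 11, 108] (array([ 592.9, -324.5]), 53.7, 52.9, -28.8)
side lid [336, 161, 25, 16, 252] (array([ 394.2, -223.9]), 80.3, 56.0, 8.4)
side lid [389, 246, 24, 18, 228] (array([107.3,  20.6]), 82.8, 41.7, 78.3)
side lid [261, 252, 28, 17, 431] (array([424. , 238.5]), 79.7, 55.3, 33.7)
```

Request:
{"fn": "play_rows", "kwargs": {"targets": "0 0 0 0.94 -0.1 0 1;0 0 0 0.94 -0.1 0 1;0 0 0 0.94 -0.1 0 1;0 0 0 0.94 -0.1 0 1;0 0 0 0.94 -0.1 0 1;0 0 0 0.94 -0.1 0 1;0 0 0 0.94 -0.1 0 1;0 0 0 0.94 -0.1 0 1;0 0 0 0.94 -0.1 0 1;0 0 0 0.94 -0.1 0 1;0 0 0 0.94 -0.1 0 1"}}

```text
t: 10.23
tool_pos: [393.6, -227.6, 198.4]
eef_rot: [0.272, 0.962, 0.0, -0.001]
ft_force: [0.4, 0.1, -0.1]
grip_width: 85.4
grip_force: 0.0
```

Request:
{"fn": "play_rows", "kwargs": {"targets": "0 0 -0.96 0 0 0 1;0 0 -0.96 0 0 0 1;0 0 -0.96 0 0 0 1;0 0 -0.96 0 0 0 1;0 0 -0.96 0 0 0 1;0 0 -0.96 0 0 0 1;0 0 0 0 0 0 1;0 0 0 0 0 0 1"}}

```text
t: 10.9
tool_pos: [394.5, -228.2, 198.7]
eef_rot: [-0.068, 0.998, 0.0, -0.0]
ft_force: [1.4, 0.5, -0.6]
grip_width: 85.3
grip_force: 0.0
```

```bash
python3 - <<'E'
from h import *
go(396.7,-229,72,98)
p=imaging.camera_params("wrist"); im=imaging.read_camera("wrist"); cv2.imwrite("pics/w2.png",im[:,:,::-1])
for s,uv in blobs(lid(im),1500): print(s,rect(p,uv,105))
weigh(6)
E
```

```text
t 10.90 pos [ 394.5 -228.2  198.7] yaw 97.9 tilt 0.001 F [ 1.35  0.49 -0.58] grip 0.0 85.3 j [ 0.66  0.34 -0.33  2.07  0.16  0.76  1.94]
shift units [-0.107 -0.06   6.334] turn units -0.02
[   0   73  122  154 9565] (array([ 367.8, -385.9]), 104.3, 82.0, -7.4)
[ 240  174   74  100 6753] (array([ 396.4, -230.8]), 78.0, 52.8, 7.8)
mean F [-0.07  0.1  -0.24] std [0.4  0.47 0.61]
```

View pics/w2.png

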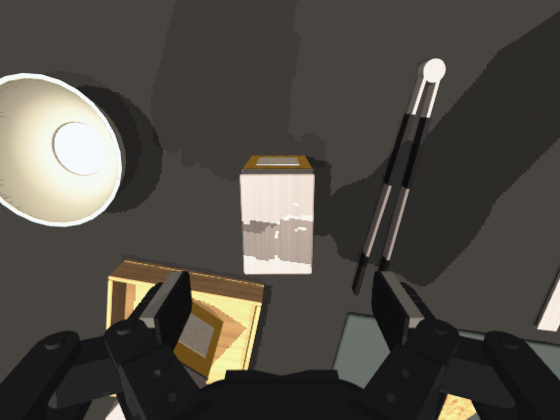

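Request:
{"fn": "play_rows", "kwargs": {"targets": "0 0 0 0 -0.1 1 1;0 0 0 -0.1 0 1 1;0 0 0 0 0 1 1;0 0 0 0 0 1 1;0 0 0 0 0 1 1;0 0 0 0 0 1 1;0 0 0 0 0 0.33 1;0 0 0 0 0 0 1"}}

```text
t: 11.92
tool_pos: [396.6, -229.4, 71.6]
eef_rot: [-0.07, 0.998, 0.001, -0.001]
ft_force: [-0.2, 0.2, -0.2]
grip_width: 85.5
grip_force: 0.0
```

Request:
{"fn": "play_rows", "kwargs": {"targets": "0 0 0 0 0 0 -1;0 0 0 0 0 0 -1;0 0 0 0 0 0 -1;0 0 0 0 0 0 -1;0 0 0 0 0 0 -1;0 0 0 0 0 0 -1;0 0 0 0 0 0 -1;0 0 0 0 0 0 -1"}}

```text
t: 12.58
tool_pos: [397.8, -230.4, 73.8]
eef_rot: [-0.07, 0.998, -0.001, 0.001]
ft_force: [-0.7, -0.1, 6.4]
grip_width: 53.8
grip_force: 45.8
```

Request:
{"fn": "play_rows", "kwargs": {"targets": "0 0 0 0 0 -0.3 -1;0 0 0 0 0 -0.7 -1;0 0 0 0 0 -1 -1;0 0 0 0 0 -1 -1;0 0 0 0 0 -1 -1;0 0 0 0 0 -1 -1;0 0 0 0 0 -1 -1;0 0 0 0 0 -0.4 -1;0 0 0 0 0 0 -1;0 0 0 0 0 0 -1"}}

```text
t: 13.42
tool_pos: [397.0, -230.0, 200.6]
eef_rot: [-0.07, 0.998, -0.0, 0.0]
ft_force: [-0.2, 0.1, -4.1]
grip_width: 53.5
grip_force: 48.6
```

```bash
python3 - <<'E'
from h import *
weigh(14)
for t in ((620,5),(596,343)): go(*t,200,0)
E
```

```text
mean F [-0.05 -0.02 -3.33] std [0.5  0.45 0.6 ]
t 14.12 pos [ 397.2 -230.   200.7] yaw 98.1 tilt 0.000 F [ 0.13 -0.36 -2.37] grip 48.6 53.5 j [ 0.67  0.34 -0.34  2.06  0.16  0.77  1.94]
shift units [-12.678  10.067   0.034] turn units -11.92
t 14.12 pos [ 397.2 -230.   200.7] yaw 98.1 tilt 0.000 F [ 0.13 -0.36 -2.37] grip 48.6 53.5 j [ 0.67  0.34 -0.34  2.06  0.16  0.77  1.94]
shift units [-13.863  26.968   0.034] turn units -11.92
```

Request:
{"fn": "play_rows", "kwargs": {"targets": "0 0 0 -0.45 0.36 0 -1;0 0 0 -0.9 0.72 0 -1;0 0 0 -0.9 0.72 0 -1;0 0 0 -0.9 0.72 0 -1;0 0 0 -0.9 0.72 0 -1;0 0 0 -0.9 0.72 0 -1;0 0 0 -0.9 0.72 0 -1;0 0 0 -0.9 0.72 0 -1;0 0 0 -0.9 0.72 0 -1;0 0 0 -0.9 0.72 0 -1;0 0 0 -0.9 0.72 0 -1;0 0 0 -0.9 0.72 0 -1"}}

```text
t: 15.12
tool_pos: [579.5, -36.0, 200.6]
eef_rot: [-0.07, 0.998, -0.0, -0.0]
ft_force: [0.3, 0.3, -3.1]
grip_width: 53.9
grip_force: 48.5
```

Request:
{"fn": "play_rows", "kwargs": {"targets": "0 0 0 -0.9 0.72 0 -1;0 0 0 -0.9 0.72 0 -1;0 0 0 -0.5 0.35 0 -1;0 0 0 0 0 0 -1;0 0 0 0 0 0 -1"}}

```text
t: 15.53
tool_pos: [619.2, 5.0, 200.3]
eef_rot: [-0.071, 0.997, -0.0, -0.0]
ft_force: [0.0, 0.2, -2.4]
grip_width: 53.3
grip_force: 48.7
```

```bash
python3 - <<'E'
from h import *
go(619.5,5,90,98)
p=imaging.camera_params("wrist"); im=imaging.read_camera("wrist"); cv2.imwrite("pics/w3.png",im[:,:,::-1])
E
```

```text
t 15.53 pos [619.2   5.  200.3] yaw 98.1 tilt 0.001 F [ 0.01  0.21 -2.4 ] grip 48.7 53.3 j [ 0.14  0.58 -0.36  1.65  0.24  0.95  1.41]
shift units [-2.100e-02 -2.000e-03  5.513e+00] turn units 0.02
```

View pics/w3.png

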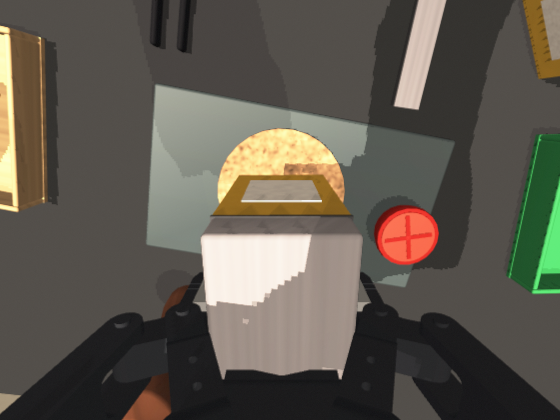

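Request:
{"fn": "play_rows", "kwargs": {"targets": "0 0 0 0 0 0.5 -1;0 0 0 0 0 1 -1;0 0 0 0 0 1 -1;0 0 0 0 0 1 -1;0 0 0 0 0 0.9 -1;0 0 0 0 0 0.5 -1;0 0 0 0 0 0.3 -1;0 0 0 0 0 0.2 -1;0 0 0 0 0 0.1 -1;0 0 0 0 0 0 -1;0 0 0 0 0 0 -1"}}

```text
t: 16.5
tool_pos: [619.7, 5.0, 91.4]
eef_rot: [-0.07, 0.998, -0.0, 0.0]
ft_force: [-0.2, 0.2, -3.2]
grip_width: 53.7
grip_force: 48.5
```

Request:
{"fn": "play_rows", "kwargs": {"targets": "0 0 0 0 0 0.1 -1;0 0 0 0 0 0 -1"}}

```text
t: 16.67
tool_pos: [620.1, 4.8, 89.8]
eef_rot: [-0.07, 0.998, -0.0, 0.001]
ft_force: [-1.0, -0.6, 6.6]
grip_width: 53.4
grip_force: 49.6
```

Touching the mat; release and rise.

Request:
{"fn": "play_rows", "kwargs": {"targets": "0 0 0 0 0 0 1;0 0 0 0 0 0 1;0 0 0 0 0 0 1;0 0 0 0 0 0 1;0 0 0 0 0 0 1;0 0 0 0 0 0 1"}}

```text
t: 17.17
tool_pos: [619.4, 5.0, 88.7]
eef_rot: [-0.07, 0.998, 0.0, -0.0]
ft_force: [0.2, 0.3, -0.8]
grip_width: 85.7
grip_force: 0.0
```

Request:
{"fn": "play_rows", "kwargs": {"targets": "0 0 0 0 0 -0.5 1;0 0 0 0 0 -1 1;0 0 0 0 0 -1 1;0 0 0 0 0 -1 1;0 0 0 0 0 -1 1;0 0 0 0 0 -1 1;0 0 0 0 0 0 1"}}

```text
t: 17.75
tool_pos: [621.0, 5.2, 203.3]
eef_rot: [-0.07, 0.998, -0.0, 0.003]
ft_force: [-0.2, -0.2, 0.1]
grip_width: 85.4
grip_force: 0.0
```

```bash
python3 - <<'E'
from h import *
go(428,236,72,122.5)
p=imaging.camera_params("wrist"); im=imaging.read_camera("wrist"); cv2.imwrite("pics/w4.png",im[:,:,::-1])
for s,uv in blobs(lid(im),1500): print(s,rect(p,uv,121))
E
```

```text
t 17.75 pos [621.    5.2 203.3] yaw 98.1 tilt 0.005 F [-0.17 -0.25  0.1 ] grip 0.0 85.4 j [ 0.14  0.58 -0.36  1.65  0.24  0.95  1.41]
shift units [ 7.969 12.782  6.515] turn units -3.55
[ 394    0   51  106 2717] (array([499. ,  70.3]), 57.4, 15.3, 0.3)
[ 153   83   70   93 2017] (array([566.6, -64.7]), 57.8, 40.1, -2.8)
[ 242  170   79  106 7810] (array([618.5,   4.4]), 78.4, 52.7, 8.0)
```

Request:
{"fn": "play_rows", "kwargs": {"targets": "0 0 0 0.31 0.49 0 1;0 0 0 0.61 0.98 0 1;0 0 0 0.61 0.98 0 1;0 0 0 0.61 0.98 0 1;0 0 0 0.61 0.98 0 1;0 0 0 0.61 0.98 0 1;0 0 0 0.61 0.98 0 1;0 0 0 0.61 0.98 0 1;0 0 0 0.61 0.98 0 1;0 0 0 0.61 0.98 0 1;0 0 0 0.61 0.98 0 1;0 0 0 0.61 0.98 0 1"}}

```text
t: 18.8
tool_pos: [446.9, 209.2, 198.1]
eef_rot: [-0.071, 0.998, -0.0, -0.001]
ft_force: [-0.5, -0.3, 0.7]
grip_width: 85.9
grip_force: 0.0
```

Request:
{"fn": "play_rows", "kwargs": {"targets": "0 0 0 0.61 0.98 0 1;0 0 0 0.34 0.53 0 1;0 0 -0.89 0 0 0 1;0 0 -0.89 0 0 0 1;0 0 -0.89 0 0 0 1;0 0 -0.89 0 0 0 1;0 0 0 0 0 0 1;0 0 0 0 0 0 1"}}

```text
t: 19.47
tool_pos: [425.0, 235.6, 198.3]
eef_rot: [-0.279, 0.96, 0.0, -0.001]
ft_force: [-1.3, -0.1, -0.0]
grip_width: 85.3
grip_force: 0.0
```

```bash
python3 - <<'E'
from h import *
p=imaging.camera_params("wrist"); im=imaging.read_camera("wrist"); cv2.imwrite("pics/w5.png",im[:,:,::-1])
for s,uv in blobs(lid(im),1500): print(s,rect(p,uv,105))
h=cv2.cvtColor(im,cv2.COLOR_RGB2HSV).astype(int); g=(abs(h[...,0]-65)<12)&(h[...,1]>100)
for s,uv in blobs(g,300): print("green",s.tolist(),rect(p,uv,40))
go(428,236,72,122.5)
E
```

```text
[ 124   96   73  116 2939] (array([428.3, 137.4]), 83.3, 17.1, 0.3)
[ 241  172   74  101 7135] (array([426.5, 233.9]), 79.1, 52.8, 34.1)
green [199, 273, 180, 117, 12469] (array([571.5, 338.3]), 164.2, 162.4, 9.7)
t 19.52 pos [425.2 235.5 198.3] yaw 122.3 tilt 0.001 F [-0.11  0.57 -0.37] grip 0.0 85.8 j [-0.21  0.41 -0.54  1.99  0.28  0.82  1.23]
shift units [-0.136 -0.057  6.317] turn units -0.02
```

View pics/w5.png

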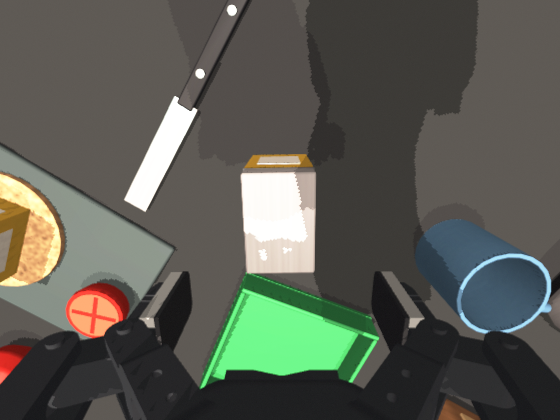

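Request:
{"fn": "play_rows", "kwargs": {"targets": "0 0 0 -0.05 -0.03 1 1;0 0 0 -0.05 0 1 1;0 0 0 0 0 1 1;0 0 0 0 0 1 1;0 0 0 0 0 1 1;0 0 0 0 0 1 1;0 0 0 0 0 0.32 1;0 0 0 0 0 0 1"}}

```text
t: 20.18
tool_pos: [426.7, 236.0, 71.1]
eef_rot: [-0.28, 0.96, -0.0, -0.001]
ft_force: [-0.3, 0.2, 0.6]
grip_width: 85.5
grip_force: 0.0
```

Request:
{"fn": "play_rows", "kwargs": {"targets": "0 0 0 0 0 0 -1;0 0 0 0 0 0 -1;0 0 0 0 0 0 -1;0 0 0 0 0 0 -1;0 0 0 0 0 0 -1;0 0 0 0 0 0 -1;0 0 0 0 0 0 -1;0 0 0 0 0 0 -1"}}

```text
t: 20.85
tool_pos: [428.3, 236.4, 73.5]
eef_rot: [-0.28, 0.96, 0.0, 0.001]
ft_force: [-0.9, -0.7, 7.0]
grip_width: 53.5
grip_force: 45.6
```

Request:
{"fn": "play_rows", "kwargs": {"targets": "0 0 0 0 0 -0.3 -1;0 0 0 0 0 -0.7 -1;0 0 0 0 0 -1 -1;0 0 0 0 0 -1 -1;0 0 0 0 0 -1 -1;0 0 0 0 0 -1 -1;0 0 0 0 0 -1 -1;0 0 0 0 0 -0.4 -1;0 0 0 0 0 0 -1;0 0 0 0 0 0 -1"}}

```text
t: 21.68
tool_pos: [427.7, 236.0, 200.3]
eef_rot: [-0.28, 0.96, -0.0, 0.0]
ft_force: [-0.4, -0.6, -1.6]
grip_width: 53.3
grip_force: 47.6
```

```bash
python3 - <<'E'
from h import *
weigh(12)
go(595,343,200,0)
n="side";p=imaging.camera_params(n); im=imaging.read_camera(n);h=cv2.cvtColor(im,cv2.COLOR_RGB2HSV).astype(int); g=(abs(h[...,0]-68)<15)&(h[...,1]>100)
for s,uv in blobs(g,300): print("green",s.tolist(),rect(p,uv,40))
E
```

```text
mean F [-0.08  0.18 -0.91] std [0.51 0.41 0.49]
t 22.28 pos [427.7 236.3 200.2] yaw 122.6 tilt 0.000 F [-0.37 -0.32 -1.33] grip 47.6 53.3 j [-0.2   0.41 -0.54  1.98  0.29  0.82  1.23]
shift units [-9.924e+00 -4.000e-03  1.000e-02] turn units -8.35
green [177, 247, 68, 64, 2750] (array([581.9, 351.6]), 176.1, 171.5, -79.9)
```

Request:
{"fn": "play_rows", "kwargs": {"targets": "0 0 0 -0.5 0 0 -1;0 0 0 -0.95 0 0 -1;0 0 0 -0.95 0 0 -1;0 0 0 -0.95 0 0 -1;0 0 0 -0.95 0 0 -1;0 0 0 -0.95 0 0 -1;0 0 0 -0.95 0 0 -1;0 0 0 -0.95 0 0 -1;0 0 0 -0.95 0 0 -1;0 0 0 -0.95 0 0 -1;0 0 0 -0.7 0 0 -1;0 0 0 0 0 0 -1"}}

```text
t: 23.33
tool_pos: [593.9, 342.5, 199.5]
eef_rot: [-0.28, 0.96, 0.0, 0.0]
ft_force: [0.9, 0.6, -0.1]
grip_width: 53.5
grip_force: 47.5
```

Request:
{"fn": "play_rows", "kwargs": {"targets": "0 0 0 0 0 0.5 -1;0 0 0 0 0 1 -1;0 0 0 0 0 1 -1;0 0 0 0 0 1 -1;0 0 0 0 0 1 -1;0 0 0 0 0 0.7 -1;0 0 0 0 0 0.4 -1;0 0 0 0 0 0.2 -1;0 0 0 0 0 0.1 -1;0 0 0 0 0 0.1 -1;0 0 0 0 0 0 -1;0 0 0 0 0 0 -1"}}

```text
t: 24.33
tool_pos: [592.4, 341.3, 81.0]
eef_rot: [-0.28, 0.96, 0.0, 0.0]
ft_force: [-0.0, -0.2, -1.1]
grip_width: 53.3
grip_force: 47.6
```

Request:
{"fn": "play_rows", "kwargs": {"targets": "0 0 0 0 0 0.1 -1;0 0 0 0 0 0 -1"}}

```text
t: 24.5
tool_pos: [592.3, 341.3, 78.6]
eef_rot: [-0.28, 0.96, 0.0, 0.0]
ft_force: [-0.4, 0.8, -1.3]
grip_width: 53.9
grip_force: 47.5
```

Request:
{"fn": "play_rows", "kwargs": {"targets": "0 0 0 0 0 0.08 -1;0 0 0 0 0 0 -1"}}

```text
t: 24.67
tool_pos: [592.6, 341.1, 78.3]
eef_rot: [-0.28, 0.96, -0.0, 0.001]
ft_force: [-5.2, -6.1, 20.2]
grip_width: 53.6
grip_force: 48.8
```

Contact with the floor; back off slightly, release, rise.

Request:
{"fn": "play_rows", "kwargs": {"targets": "0 0 0 0 0 -0.08 -1;0 0 0 0 0 0 1;0 0 0 0 0 0 1;0 0 0 0 0 0 1;0 0 0 0 0 0 1;0 0 0 0 0 0 1;0 0 0 0 0 0 1"}}

```text
t: 25.25
tool_pos: [592.0, 341.2, 78.2]
eef_rot: [-0.28, 0.96, -0.0, -0.0]
ft_force: [-0.4, 0.4, 0.4]
grip_width: 85.5
grip_force: 0.0
```

Request:
{"fn": "play_rows", "kwargs": {"targets": "0 0 0 0 0 -0.5 1;0 0 0 0 0 -1 1;0 0 0 0 0 -1 1;0 0 0 0 0 -1 1;0 0 0 0 0 -1 1;0 0 0 0 0 -1 1;0 0 0 0 0 -1 1;0 0 0 0 0 -1 1;0 0 0 0 0 0 1;0 0 0 0 0 0 1"}}

```text
t: 26.08
tool_pos: [592.4, 341.4, 230.1]
eef_rot: [-0.28, 0.96, 0.0, 0.001]
ft_force: [0.6, -0.1, -0.7]
grip_width: 85.5
grip_force: 0.0
```

```bash
python3 - <<'E'
from h import *
go(592,342,240,122.5)
ims=[]
for n in ("scene","side","wrist"):
    p=imaging.camera_params(n); im=imaging.read_camera(n); ims.append(im)
    for s,uv in blobs(lid(im),100):
        r=rect(p,uv,110)
        if 45<r[2]<60 and 70<r[1]<90: print(n,s.tolist(),r)
cv2.imwrite("pics/end.png",np.hstack([ims[0][80:320,100:450],ims[1][100:340,120:470]])[:,:,::-1])
E
```

```text
t 26.08 pos [592.4 341.4 230.1] yaw 122.5 tilt 0.002 F [ 0.56 -0.14 -0.69] grip 0.0 85.5 j [-0.31  0.67 -0.49  1.43  0.33  1.12  1.28]
shift units [ 0.     0.035 -0.496] turn units 0.01
scene [153, 144, 33, 24, 409] (array([ 586.6, -318.5]), 79.0, 52.2, -31.9)
scene [254, 190, 26, 29, 505] (array([617.1,   1.8]), 79.6, 53.8, 8.2)
side [303, 128, 22, 17, 206] (array([ 580.7, -317.1]), 81.6, 55.2, -31.3)
side [247, 176, 27, 17, 288] (array([623.1,  -2.3]), 81.2, 56.8, 8.8)
side [196, 254, 27, 15, 315] (array([588.9, 339. ]), 76.8, 48.6, 30.5)
wrist [247, 163, 67, 93, 6006] (array([589.9, 339.4]), 78.7, 53.0, 33.4)
```

View pics/end.png

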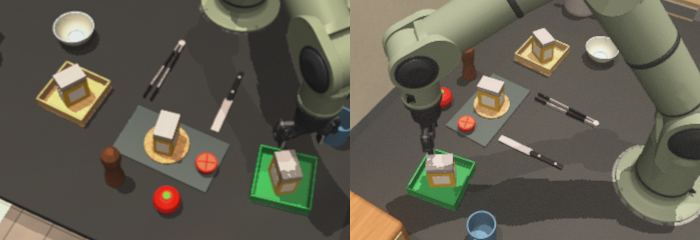

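All three tins stand upright in the middle of their places, the arm is clear, and the other objects look unmoved.

```bash
python3 -c "
from station import workorder
print(workorder.job_done())"
```

```text
the job is handed in; nothing more can be done
None
```

I handed the job in at about 26 s: by weight, the full tin (5.4 N) is in the wooden tray, the half-full (3.3 N) on the middle of the cork mat and the empty (0.9 N) in the green crate, all upright; nothing else looks moved, and the hand-in gave no verdict.

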